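# Zero the judge's empty scale at the preserves show

## Task

Two identical weighing scales stand on the judging table; one carries a jar, the other's pan is empty. On the empty scale, roll the small zero thumbwheel until the dial pointer stands over the broad black zero mark in the middle of its dial strip. Leave the loaded scale's setting and the jar on it as they are.

Things in the scene. Friction and masses are not known exactly. Their poses are not given: they have to be found in the camera images.
- scale: The EMPTY scale, fixed: grey box 230 (x) x 180 (y) mm, flat panel 55 mm above the table; behind, a round steel pan 120 mm across, its top 80 mm up, centre 50 mm to +x. A clear dial window (top 64 mm up, 36 x 170 mm, middle 95 mm to -x) lies along the front edge. Origin: centre of the underside; x points from window to pan, y left seen from the robot, z up.
- wheel_top (a point): Top of the empty scale's zero wheel, 65 mm up; axes as the scale. Black ribbed disc, 40 mm diameter, 14 mm wide, axle along x; only its top shows, 10 mm proud of the panel between cheeks 3 mm high: no pinching. Press its top, drag along y. Sprung: sinks from 1 N on, 0.7 N/mm, at most 4 mm; pressed 2 to 3 mm it follows the fingertip. It stays where left. The point does not turn or sink.
- zero_pointer (a joint): Empty scale's black pointer under its window, in m along the scale's y: 0 = middle of the zero mark (black bar 24 mm wide, mid-strip; thin strokes every 22 mm), negative = right (-y). Starts 25 to 60 mm right of it; range +-69 mm. Wheel top rolled toward +y moves the pointer toward +y, 1.5 mm per mm of rim (30 mm per rad).
- jar: Preserve jar, 80 mm diameter, 100 mm tall, orange with a steel lid, loose on the pan of the OTHER (loaded) scale, so its lid is 180 mm above the table; origin at the centre of its underside, z up.
- other_pointer_tip (a point): Middle of the loaded scale's pointer, under its window, 61 mm above the table. That scale is built like the empty one; its pointer moves with its own thumbwheel and must stay as it is.

How it is judged (in metres and radians):
At the end, for the whole second after the job is handed in: The empty scale's pointer rests within 12 mm of the middle of its zero mark (over the 24 mm black bar); the jar is within 20 mm of where it stood and the loaded scale's pointer within 10 mm of where it was (value of joint zero_pointer between -0.012 and 0.012 m and velocity of joint zero_pointer between -0.005 and 0.005 m/s and distance of jar from where it was at the start of the episode below 0.02 m and distance of other_pointer_tip from where it was at the start of the episode below 0.01 m); the robot touches nothing.
It fails at once if the loaded scale's pointer shifted by more than 10 mm (distance of other_pointer_tip from where it was at the start of the episode above 0.01 m).
It fails at once if the jar shifted by more than 20 mm or tipped (distance of jar from where it was at the start of the episode above 0.02 m or angle between jar's own z axis and vertical above 0.3 rad).
It also fails if it takes over 38 s, if anything falls off the work surface, if the arm or the gripper's body presses on something with over 40 N, if the wrist force passes 120 N, or if a joint passes its speed limit or range.

## Robot

A 6-joint arm with a two-finger parallel gripper is mounted at the origin on the work surface. World frame = base frame: x ahead of the robot, y to its left, z up, the work surface at z = 0. Lengths are in mm, angles in degrees, forces in N, time in s.
With the tool pointing down it reaches from about 325 to 775 mm from the base axis. Payload 5.5 kg.
Tool frame: the origin (TCP) lies midway between the tips of the shut fingers; the grasp point (between the pads) lies 19 mm behind it; z points along the fingers, y is the direction in which the jaws open and shut (so a half turn about z gives the same grasp; the last joint's range is limited). The gripper opens to 88 mm and grips with 3 to 60 N. Pads are 20 mm wide; open, the fingers measure 115 mm over their backs; the gripper's body (75 mm by 178 mm) begins 61 mm behind the grasp point.
Start: joints at [65.564, 5.22, 70.514, -0, 104.267, -3.249], TCP at [216.863, 559.452, 191.231] pointing down, gripper open.
Joint ranges: [-164.24, 164.24], [-49.07, 125.15], [9.68, 141.18], [-86.29, 266.29], [3.28, 154.24], [-151.56, 151.56]. Speed limits (degrees/s): [147.25, 147.25, 172.46, 180, 180, 180].

## Interface

Orientations are given as a 3x3 rotation matrix whose columns are the frame's x, y, z axes.
In Python, from rig import manip, eyes, ticket gives the robot as it stands.
- The arm moves only by the tool jog_arm, never from a script. Its argument "deltas" is a list of rows, each an object with "travel": the shift along the tool's x, y, z in cm, a list of three; "turn": the turn, a rotation vector about the tool's x, y, z in degrees, a list of three; "hand": the finger opening in cm, from 0 to 8.78. In form: [{"travel": [x, y, z], "turn": [wx, wy, wz], "hand": hand}, ...]. A call has 1 to 12 rows; each row is the pose to reach, as a shift and turn from the pose commanded when the call began, along the tool's axes at that moment; what a row does not reach only later rows make up. A row lasts 1/12 s, in which the tool goes at most 41.7 mm and 7.16 degrees, less where a joint would pass 70% of its speed; a pose out of reach is approached as far as the arm can. A call with a gripper value outside its range is refused whole. The fingers move at their own pace and stop on an object; the grip force is fixed at half the most. Time passes only in rows, so rows that repeat a pose let the fingers close. It gives the time, the measured TCP pose, the force and the opening at its end, in the units of the state.
- manip.observe(): the state, without advancing time (a new reading comes with each control period).
- eyes.capture(name): name is "scene" or "side" or "wrist"; returns the picture (400x640x3 uint8, red, green, blue); there is no depth.
- eyes.camera_info(name): a dict with "fx", "fy", "cx", "cy" (pixels), "R" (3x3) and "t" (3): a world point X has camera coordinates R X + t; the wrist camera has in their place "tool_from_camera" (4x4, takes a point from camera to tool coordinates, whose origin is the TCP and whose axes are the flange's). Camera axes: x right, y down, z forward; pixel columns grow to the right and rows downward; lengths in mm; the calibration is good to about 2 mm. The wrist camera is an equidistant fisheye: a pixel r from the principal point sees the ray r / f radians off the axis. A picture is of the moment at which its call begins: read the wrist's pose just before it. camera_info takes no time and is no camera call.
- ticket.sign_off(): hands the job in, once; it reports no verdict.
The state is a dict: "t": time; "q": joint angles; "dq": joint speeds; "joint_efforts": joint torques, N m; "ee_pos": TCP position; "tool_rot": TCP orientation; "force": force on the tool from outside, world axes, zero at the start; "ft_torque": the same for the moment, N m; "opening": finger opening in mm.
Only numpy, scipy, OpenCV 4.12 (cv2) and the standard library are available. Lean on these libraries where they do the work, as an engineer would, in place of code of your own. Each camera call takes 0.05 s, during which the arm holds its last target.

## Working session

There is one attempt and no reset: what is moved stays moved. The work goes in short steps, Python scripts to look and compute and a tool call to move; the robot and the scene stay as the last step left them, time stands still between calls to the robot, and variables do not carry over. Pictures are saved under pics/ and viewed, and the job is handed in when it is done.

Besides the shell and the picture viewer there is one more tool, called after "Call:" as name(argument=value, ...), one argument or row to a line, values as JSON. jog_arm: Moves the arm, as the interface text tells. Its arguments: {"type":"object","properties":{"deltas":{"type":"array"}},"required":["deltas"]}

```bash
mkdir -p pics; cat > h.py <<'E'
import sys; sys.path.insert(0,'.')
import numpy as np, cv2
from rig import manip, eyes, ticket
def ray(name,uv):
    c=eyes.camera_info(name);R=np.array(c['R']);t=np.array(c['t']).ravel()
    d=R.T@np.array([(uv[0]-c['cx'])/c['fx'],(uv[1]-c['cy'])/c['fy'],1]);return -R.T@t,d
def onz(name,uv,z):
    o,d=ray(name,uv);return o+d*(z-o[2])/d[2]
def proj(name,X):
    c=eyes.camera_info(name);p=np.array(c['R'])@np.array(X)+np.array(c['t']).ravel()
    return np.array([c['fx']*p[0]/p[2]+c['cx'],c['fy']*p[1]/p[2]+c['cy']])
def snap(name,fn):
    im=np.array(eyes.capture(name));cv2.imwrite('pics/'+fn,im[:,:,::-1]);return im
E
python3 - <<'E'
from h import *
s=manip.observe();print(s['t'],s['ee_pos'],np.round(s['tool_rot'],3).tolist(),s['force'])
for n in('scene','side'):snap(n,n+'0.png');c=eyes.camera_info(n);R=np.array(c['R']);print(n,c['fx'],np.round(-R.T@np.array(c['t']).ravel()),R[2])
E
```

```text
0.0 [216.70675753 559.11847175 190.11230124] [[-0.932, 0.361, -0.001], [0.361, 0.932, -0.002], [0.0, -0.002, -1.0]] [-0.83441815  0.25687139 -0.11353899]
scene 389.1364800878773 [898. 448. 522.] [-0.51005792 -0.61669401 -0.59960772]
side 366.4628653436044 [ 300. -597.  432.] [ 0.30746053  0.82000259 -0.48276679]
```

View pics/scene0.png

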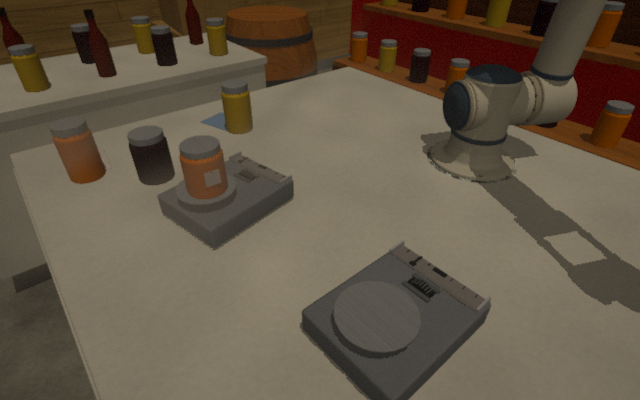

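View pics/side0.png

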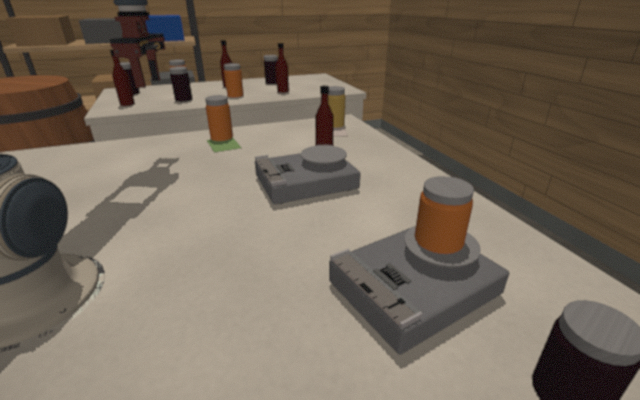

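The empty scale is at about (395,318) in the scene view and (307,175) in the side view. The loaded one is at (228,195) in the scene view. I'll zoom in next.

```bash
python3 - <<'E'
import cv2
a=cv2.imread('pics/scene0.png')[235:400,290:500];cv2.imwrite('pics/z1.png',cv2.resize(a,None,fx=3.6,fy=3.6,interpolation=cv2.INTER_CUBIC))
a=cv2.imread('pics/side0.png')[135:210,245:370];cv2.imwrite('pics/z2.png',cv2.resize(a,None,fx=6,fy=6,interpolation=cv2.INTER_CUBIC))
E
```

```text
(no output)
```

View pics/z1.png

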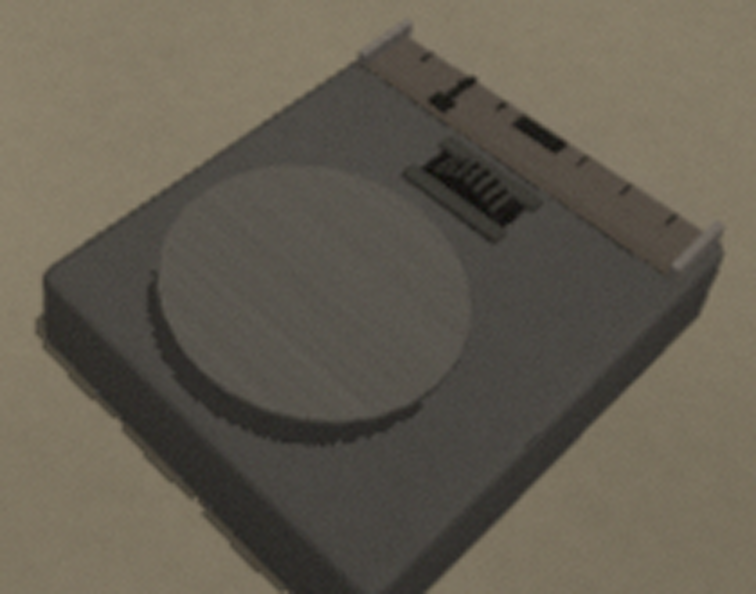

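View pics/z2.png

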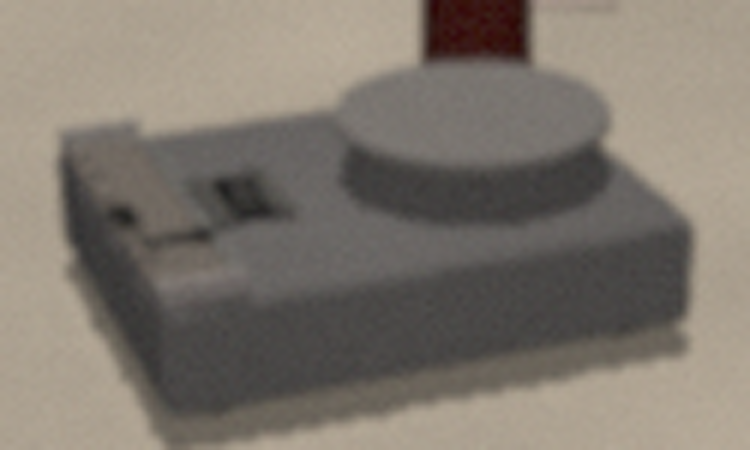

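```bash
python3 - <<'E'
from h import *
f=lambda p:(p[0]/3.6+290-.36,p[1]/3.6+235-.36)
g=lambda p:(p[0]/6+245-.42,p[1]/6+135-.42)
for n,p,z in [('pan',(316,293),80),('wheel',(475,185),63),('nearcheekL',(406,170),58),('nearcheekR',(500,236),58),('farcheekL',(445,140),58),('farcheekR',(541,203),58),('barc',(541,134),61),('ptr',(455,92),61),('winLback',(362,57),64),('winRback',(677,268),64),('winLfr',(408,25),64),('winRfr',(718,226),64),('panelBL',(48,277),55)]:
    print(n,np.round(onz('scene',f(p),z),1))
for n,p,z in [('pan',(475,112),80),('wheel',(240,190),64),('winRback',(247,285),64),('winRfr',(165,300),64),('winLback',(138,126),64),('ptr',(165,228),61)]:
    print('side',n,np.round(onz('side',g(p),z),1))
X={}
E
```

```text
pan [618.5 238.3  80. ]
wheel [513.6 234.1  63. ]
nearcheekL [526.1 207.1  58. ]
nearcheekR [523.6 256.3  58. ]
farcheekL [498.7 206.2  58. ]
farcheekR [495.4 256.1  58. ]
barc [464.8 232.6  61. ]
ptr [473.9 191.   61. ]
winLback [492.6 149.7  64. ]
winRback [485.9 314.3  64. ]
winLfr [458.2 148.4  64. ]
winRfr [453.4 312.8  64. ]
panelBL [682.  151.9  55. ]
side pan [614.  229.9  80. ]
side wheel [506.4 220.8  64. ]
side winRback [485.  133.5  64. ]
side winRfr [452.9 132.1  64. ]
side winLback [482.8 304.6  64. ]
side ptr [469.7 201.4  61. ]
```

```bash
python3 - <<'E'
from h import *
print('bottle',onz('side',(325,150),0),'jarlid',onz('scene',(203,148),180),'yellow',onz('scene',(238,130),0),onz('side',(338,128),0))
print(proj('side',[216,559,190]),proj('scene',[216,559,190]))
E
```

```text
bottle [699.03996817 442.54214239   0.        ] jarlid [ 658.72161818 -175.10515201  180.        ] yellow [ 399.5014408  -542.48473531    0.        ] [826.1479357  637.51186714   0.        ]
[151.33994037  94.92515758] [804.00316514 256.3845488 ]
```

Call:
jog_arm(
  deltas=[
    {"travel": [-3,-1.5,0],"turn": [0,0,-4],"hand": 0},
    {"travel": [-6.5,-3.4,0],"turn": [0,0,-8],"hand": 0},
    {"travel": [-10,-5.2,0.5],"turn": [0,0,-12],"hand": 0},
    {"travel": [-13.5,-7,1],"turn": [0,0,-16],"hand": 0},
    {"travel": [-17,-8.8,2],"turn": [0,0,-20],"hand": 0},
    {"travel": [-20.5,-10.6,3],"turn": [0,0,-23.4],"hand": 0},
    {"travel": [-24,-12.4,4],"turn": [0,0,-23.4],"hand": 0},
    {"travel": [-27.5,-14.2,5],"turn": [0,0,-23.4],"hand": 0},
    {"travel": [-31,-16,6],"turn": [0,0,-23.4],"hand": 0},
    {"travel": [-34.5,-17.8,7],"turn": [0,0,-23.4],"hand": 0},
    {"travel": [-38,-19.6,8],"turn": [0,0,-23.4],"hand": 0},
    {"travel": [-39.6,-20.5,8.2],"turn": [0,0,-23.4],"hand": 0},
  ],
)

```text
t: 1.1
ee_pos: [513.2, 221.1, 106.3]
tool_rot: [[-0.999, -0.035, -0.003], [-0.035, 0.999, -0.003], [0.003, -0.003, -1.0]]
force: [0.1, 1.3, -0.7]
opening: 11.4
```

```bash
python3 - <<'E'
from h import *
s=manip.observe();print(s['t'],s['ee_pos'],np.round(s['tool_rot'],3).tolist(),s['opening'])
w=snap('wrist','w1.png');a=snap('scene','s1.png')[200:400,280:520]
cv2.imwrite('pics/s1z.png',cv2.resize(a[:,:,::-1],None,fx=3,fy=3,interpolation=cv2.INTER_CUBIC))
print(eyes.camera_info('wrist'))
E
```

```text
1.1 [513.24846456 221.08847482 106.33442   ] [[-0.999, -0.035, -0.003], [-0.035, 0.999, -0.003], [0.003, -0.003, -1.0]] 11.388877339570067
{'fx': 309.70691628693146, 'fy': 309.70691628693146, 'cx': 324.63353311339245, 'cy': 199.09380240781377, 'tool_from_camera': array([[ 7.84110674e-04, -9.63223692e-01, -2.68699654e-01,
         7.39328057e+01],
       [ 9.99999692e-01,  7.49719959e-04,  2.30600990e-04,
         4.81037174e-01],
       [-2.06708436e-05, -2.68699752e-01,  9.63223984e-01,
        -1.92632203e+02],
       [ 0.00000000e+00,  0.00000000e+00,  0.00000000e+00,
         1.00000000e+00]])}
```

View pics/w1.png

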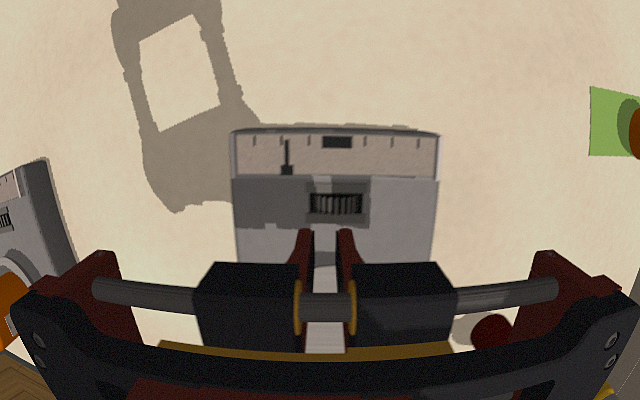

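View pics/s1z.png

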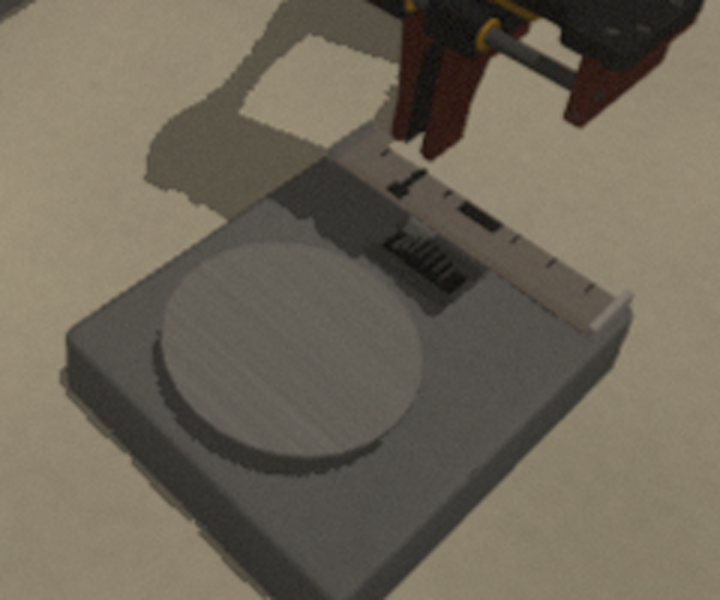

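The wrist view shows the wheel at (336,203), the zero bar at (337,142) and the pointer at (287,160). The fingers are still closing.

```bash
cat >> h.py <<'E'
def wz(uv,z,s):
    c=eyes.camera_info('wrist');dx,dy=uv[0]-c['cx'],uv[1]-c['cy'];r=np.hypot(dx,dy);th=r/c['fx']
    d=np.array([np.sin(th)*dx/r,np.sin(th)*dy/r,np.cos(th)]);T=c['tool_from_camera'];R=np.array(s['tool_rot'])
    o=R@T[:3,3]+np.array(s['ee_pos']);d=R@T[:3,:3]@d
    return o+d*(z-o[2])/d[2]
E
python3 - <<'E'
from h import *
s=manip.observe()
for n,p,z in [('wheeltop',(336,203),64),('wheelL',(310,203),60),('wheelR',(362,203),60),('bar',(337,142),61),('ptr',(287,158),61),('winLback',(231,177),64),('winRback',(439,177),64)]:print(n,np.round(wz(p,z,s),1))
im=cv2.imread('pics/w1.png')[110:300,210:460];cv2.imwrite('pics/w1z.png',cv2.resize(im,None,fx=3,fy=3,interpolation=cv2.INTER_CUBIC))
E
```

```text
wheeltop [507.6 231.4  64. ]
wheelL [509.5 210.6  60. ]
wheelR [508.  252.7  60. ]
bar [459.5 230.3  61. ]
ptr [473.3 191.8  61. ]
winLback [489.  146.7  64. ]
winRback [482.8 314.6  64. ]
```

View pics/w1z.png

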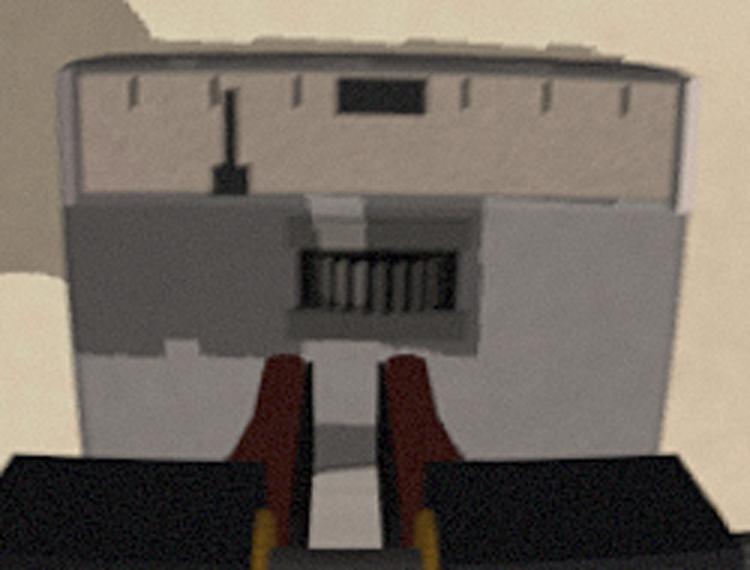

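Call:
jog_arm(
  deltas=[
    {"travel": [0.3,0.3,1],"turn": [0,0,0],"hand": 0},
    {"travel": [0.3,0.3,2],"turn": [0,0,0],"hand": 0},
    {"travel": [0.3,0.3,3],"turn": [0,0,0],"hand": 0},
    {"travel": [0.3,0.3,3.4],"turn": [0,0,0],"hand": 0},
    {"travel": [0.3,0.3,3.4],"turn": [0,0,0],"hand": 0},
    {"travel": [0.3,0.3,3.4],"turn": [0,0,0],"hand": 0},
  ],
)

```text
t: 1.7
ee_pos: [508.2, 228.7, 74.8]
tool_rot: [[-0.999, -0.04, -0.001], [-0.04, 0.999, -0.0], [0.001, -0.0, -1.0]]
force: [0.2, 0.1, 0.9]
opening: 0.3
```

```bash
python3 - <<'E'
from h import *
s=manip.observe();print(s['t'],s['ee_pos'],s['opening'],s['force'],s['dq'])
w=snap('wrist','w2.png')[110:310,210:460];a=snap('scene','s2.png')[200:400,280:520]
cv2.imwrite('pics/s2z.png',cv2.resize(np.hstack([a,w])[:,:,::-1],None,fx=1.6,fy=1.6,interpolation=cv2.INTER_CUBIC))
E
```

```text
1.7 [508.22997548 228.66741597  74.83241885] 0.3495476376708956 [0.18271556 0.05280981 0.88654886] [-0.38528807 -0.40247266 -1.22155832 -0.15729229  0.16744235  0.02687089]
```

View pics/s2z.png

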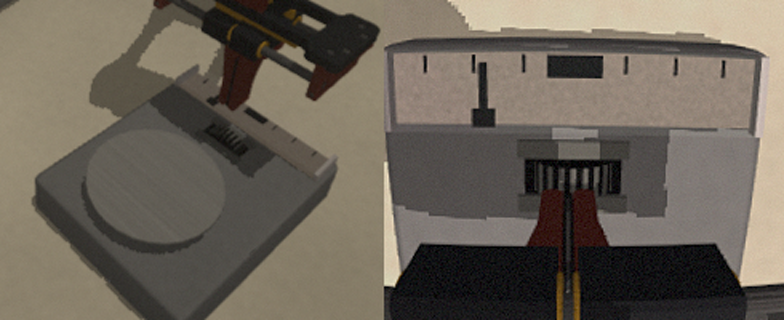

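```bash
python3 - <<'E'
from h import *
s=manip.observe();print(s['t'],s['ee_pos'],s['force'],s['ft_torque'])
for n,p,z in [('wheeltop',(328,220.6),63),('wl',(210+141/1.6,220),58),('wr',(210+237/1.6,220),58),('bar',(210+191/1.6,151.5),61),('ptr',(210+99/1.6,165),61),('tip',(210+184/1.6,110+190/1.6),75)]:print(n,np.round(wz(p,z,s),1))
E
```

```text
1.8 [508.97307779 228.52792785  75.7967774 ] [-0.05651286 -0.60459374  0.56797169] [ 0.01228943 -0.0017139  -0.0368393 ]
wheeltop [507.9 231.4  63. ]
wl [510.2 210.   58. ]
wr [508.5 253.3  58. ]
bar [459.6 230.3  61. ]
ptr [470.2 191.4  61. ]
tip [509.5 229.3  75. ]
```

Call:
jog_arm(
  deltas=[
    {"travel": [0,-0.5,0],"turn": [0,0,0],"hand": 0},
    {"travel": [0,-0.5,0.5],"turn": [0,0,0],"hand": 0},
    {"travel": [0,-0.5,0.9],"turn": [0,0,0],"hand": 0},
    {"travel": [0,-0.5,1.1],"turn": [0,0,0],"hand": 0},
    {"travel": [0,-0.5,1.3],"turn": [0,0,0],"hand": 0},
    {"travel": [0,-0.5,1.3],"turn": [0,0,0],"hand": 0},
    {"travel": [0,-0.5,1.3],"turn": [0,0,0],"hand": 0},
  ],
)

```text
t: 2.38
ee_pos: [509.0, 223.0, 62.0]
tool_rot: [[-0.999, -0.039, -0.0], [-0.039, 0.999, -0.0], [0.0, -0.0, -1.0]]
force: [-0.3, -0.4, -0.0]
opening: 0.5
```

```bash
python3 - <<'E'
from h import *
s=manip.observe();print(s['t'],s['ee_pos'],s['force'],s['ft_torque'])
w=snap('wrist','w3.png')[110:310,210:460];a=snap('scene','s3.png')[200:400,280:520]
cv2.imwrite('pics/s3z.png',cv2.resize(np.hstack([a,w])[:,:,::-1],None,fx=1.6,fy=1.6,interpolation=cv2.INTER_CUBIC))
s=manip.observe();print(s['t'],s['ee_pos'],s['force'],s['ft_torque'])
E
```

```text
2.3833 [508.97682269 223.02495175  61.99056246] [-0.32264344 -0.39797917 -0.02807091] [ 0.03278242 -0.01465331  0.0109119 ]
2.4833 [509.16182264 223.13743378  62.37654984] [0.44465584 0.10316982 0.45529565] [ 0.04550565 -0.0130591   0.05610671]
```

View pics/s3z.png

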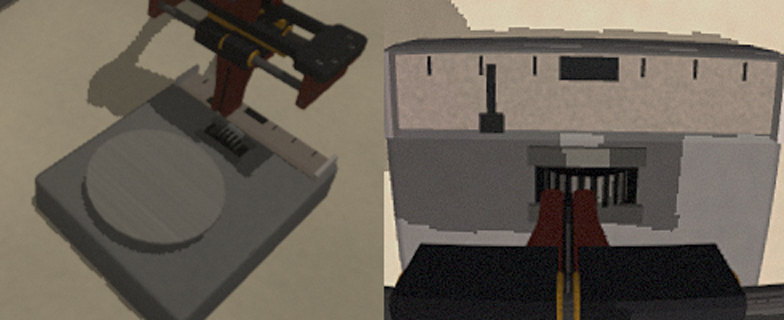

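```bash
python3 - <<'E'
from h import *
s=manip.observe()
print(np.round(wz((210+184/1.6,110+189/1.6),62,s),1))
a=cv2.imread('pics/s3.png')[200:320,390:490];w=cv2.imread('pics/w3.png')[190:310,270:400]
cv2.imwrite('pics/s3y.png',cv2.resize(np.hstack([a,w]),None,fx=3.4,fy=3.4,interpolation=cv2.INTER_CUBIC))
E
```

```text
[509.1 223.9  62. ]
```

View pics/s3y.png

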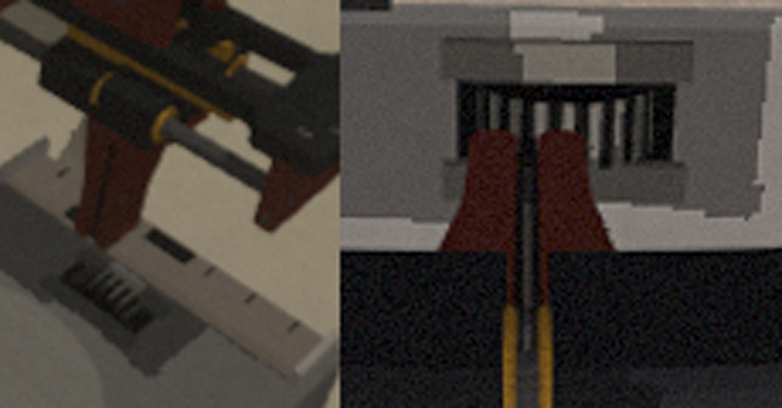

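```bash
python3 - <<'E'
from h import *
s=manip.observe();p=s['ee_pos']
print(proj('scene',p),proj('scene',[509,231.5,65]),proj('scene',[499,223,62]))
print(onz('scene',(419.5,272.5),62),onz('scene',(419.5,272.5),75))
i=cv2.imread('pics/side0.png')
w=snap('side','d3.png')[120:220,230:380];cv2.imwrite('pics/d3z.png',cv2.resize(w[:,:,::-1],None,fx=5,fy=5,interpolation=cv2.INTER_CUBIC))
print(proj('side',p))
E
```

```text
[417.77627561 280.83221904] [422.35601288 282.76650856] [421.79579462 277.91515672]
[492.5452119  213.17546662  62.        ] [504.00176066 219.81672163  75.        ]
[285.44587299 166.3279211 ]
```

View pics/d3z.png

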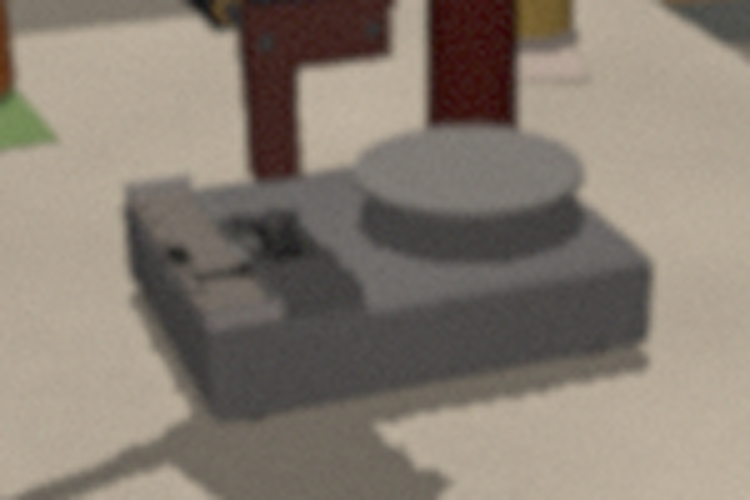

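```bash
python3 - <<'E'
from h import *
def tri(a,b):
    o1,d1=ray('scene',a);o2,d2=ray('side',b)
    A=np.c_[d1,-d2];k=np.linalg.lstsq(A,o2-o1,rcond=None)[0]
    return o1+k[0]*d1,o2+k[1]*d2
print('tip',tri((419.5,272.5),(284.3,155.5)))
f=lambda p:(p[0]/3.6+290-.36,p[1]/3.6+235-.36)
g=lambda p:(p[0]/5+230-.4,p[1]/5+120-.4)
print('pan',tri(f((316,293)),g((470,172))))
print('wheel',tri(f((475,185)),g((265,232))))
print('winRb(-y)',tri(f((362,57)),g((280,310))))
print('winfr -y',tri(f((408,25)),g((207,325))))
print('winLb(+y)',tri(f((677,268)),g((188,180))))
for n,c in (('scene',eyes.camera_info('scene')),('side',eyes.camera_info('side'))):print(n,c)
E
```

```text
tip (array([514.01405746, 225.62075717,  86.36117526]), array([509.01894894, 228.17228421,  89.45974161]))
pan (array([615.6110242 , 236.19458972,  75.45945475]), array([615.92259182, 236.02633037,  75.34241288]))
wheel (array([508.71636555, 231.37124323,  57.20286292]), array([504.50141588, 233.53805945,  59.72161871]))
winRb(-y) (array([488.03636434, 146.29153728,  58.82144068]), array([487.99450288, 146.31352571,  58.84415247]))
winfr -y (array([452.74761993, 144.63126717,  58.30205402]), array([453.02930219, 144.48503885,  58.12734073]))
winLb(+y) (array([483.11837612, 313.40609467,  60.91660033]), array([483.54944925, 313.18701416,  60.5927692 ]))
scene {'fx': 389.1364800878773, 'fy': 389.1364800878773, 'cx': 319.17240795461834, 'cy': 206.8248637720391, 'R': array([[-0.77355421,  0.63369913,  0.00626908],
       [ 0.37610478,  0.46702667, -0.80026951],
       [-0.51005792, -0.61669401, -0.59960772]]), 't': array([ 407.16956706, -129.3818703 , 1046.80079232])}
side {'fx': 366.4628653436044, 'fy': 366.4628653436044, 'cx': 322.39604365786863, 'cy': 199.23188375513047, 'R': array([[ 9.36176866e-01, -3.51528279e-01, -8.63073973e-04],
       [-1.70413901e-01, -4.51689736e-01, -8.75748528e-01],
       [ 3.07460531e-01,  8.20002592e-01, -4.82766787e-01]]), 't': array([-490.44886637,  160.01167715,  605.76694348])}
```

```bash
python3 - <<'E'
from h import *
s=manip.observe();print(s['ee_pos'],s['force'])
for z in (62,75,85,90):print(z,np.round(wz((210+184/1.6,110+189/1.6),z,s),1))
print(proj('scene',[513.2,221.1,106.3]),'seen ~(419,250)')
a=cv2.imread('pics/d3.png')[130:190,255:335];b=cv2.imread('pics/side0.png')[130:190,255:335]
d=cv2.absdiff(a,b);cv2.imwrite('pics/d3d.png',cv2.resize(np.hstack([a,cv2.convertScaleAbs(d,alpha=3)]),None,fx=5,fy=5,interpolation=cv2.INTER_NEAREST))
E
```

```text
[509.19263934 223.14192112  62.42382292] [-0.36572891  0.42498858  0.33067419]
62 [509.2 223.9  62. ]
75 [504.2 223.7  75. ]
85 [500.4 223.6  85. ]
90 [498.4 223.5  90. ]
[419.59742678 261.25945901] seen ~(419,250)
```

View pics/d3d.png

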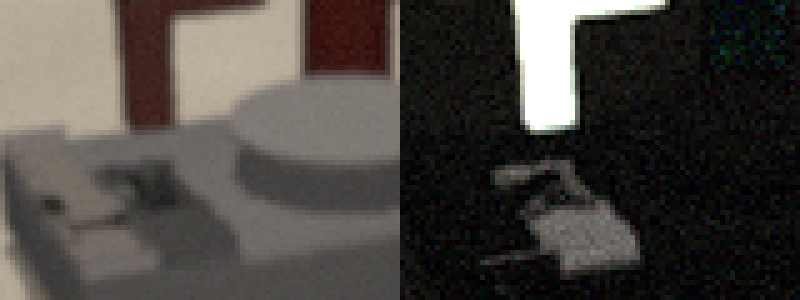

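Vision and force agree that the real fingertip is about 20 mm higher than the reported TCP: there is no contact yet, and both cameras show the tip above the panel. I'll make a guarded descent.

Call:
jog_arm(
  deltas=[
    {"travel": [0,0.2,0.4],"turn": [0,0,0],"hand": 0},
    {"travel": [0,0.2,0.8],"turn": [0,0,0],"hand": 0},
    {"travel": [0,0.2,1.0],"turn": [0,0,0],"hand": 0},
    {"travel": [0,0.2,1.0],"turn": [0,0,0],"hand": 0},
  ],
)

```text
t: 2.87
ee_pos: [508.5, 224.9, 51.2]
tool_rot: [[-0.999, -0.039, -0.002], [-0.039, 0.999, -0.001], [0.002, -0.001, -1.0]]
force: [-0.8, -0.6, -0.8]
opening: 0.4
```

Call:
jog_arm(
  deltas=[
    {"travel": [0,0,0.2],"turn": [0,0,0],"hand": 0},
    {"travel": [0,0,0.3],"turn": [0,0,0],"hand": 0},
    {"travel": [0,0,0.3],"turn": [0,0,0],"hand": 0},
  ],
)

```text
t: 3.12
ee_pos: [508.9, 225.0, 49.0]
tool_rot: [[-0.999, -0.039, -0.0], [-0.039, 0.999, -0.0], [0.0, -0.0, -1.0]]
force: [0.2, 0.2, -0.2]
opening: 0.5
```

```bash
python3 - <<'E'
from h import *
s=manip.observe();print(s['t'],s['ee_pos'],s['force'],s['ft_torque'])
d=snap('side','d4.png')[120:200,240:340];a=snap('scene','s4.png')[230:310,380:480]
cv2.imwrite('pics/s4y.png',cv2.resize(np.hstack([a,d])[:,:,::-1],None,fx=4,fy=4,interpolation=cv2.INTER_CUBIC))
s=manip.observe();print(s['t'],s['ee_pos'],s['force'],s['ft_torque'])
E
```

```text
3.1167 [508.88413333 225.0015806   48.95685566] [ 0.16853122  0.1795539  -0.18932562] [ 0.00838739 -0.00653187  0.0229149 ]
3.2167 [509.00183848 225.05898873  49.23615606] [-0.36784305  0.40315387 -0.07783956] [0.03786793 0.00404733 0.0097935 ]
```

View pics/s4y.png

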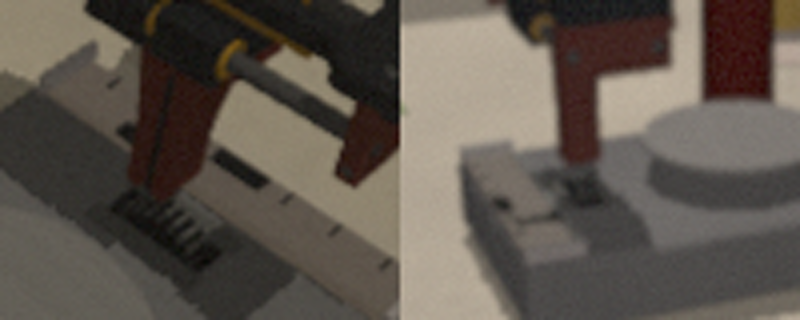

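Call:
jog_arm(
  deltas=[
    {"travel": [0,0,0.2],"turn": [0,0,0],"hand": 0},
    {"travel": [0,0,0.3],"turn": [0,0,0],"hand": 0},
    {"travel": [0,0,0.3],"turn": [0,0,0],"hand": 0},
  ],
)

```text
t: 3.47
ee_pos: [508.9, 225.0, 45.9]
tool_rot: [[-0.999, -0.039, -0.0], [-0.039, 0.999, -0.0], [0.0, -0.0, -1.0]]
force: [-0.9, -0.5, -0.3]
opening: 0.0
```

Call:
jog_arm(
  deltas=[
    {"travel": [0,0,0.15],"turn": [0,0,0],"hand": 0},
    {"travel": [0,0,0.15],"turn": [0,0,0],"hand": 0},
    {"travel": [0,0,0.15],"turn": [0,0,0],"hand": 0},
  ],
)

```text
t: 3.72
ee_pos: [508.9, 225.1, 44.6]
tool_rot: [[-0.999, -0.039, -0.0], [-0.039, 0.999, -0.0], [0.0, -0.0, -1.0]]
force: [-0.0, -0.4, -0.2]
opening: 0.5
```

```bash
python3 - <<'E'
from h import *
s=manip.observe();print(s['t'],s['ee_pos'],s['force'],s['ft_torque'])
d=snap('side','d5.png')[120:200,240:340];a=snap('scene','s5.png')[230:310,380:480]
cv2.imwrite('pics/s5y.png',cv2.resize(np.hstack([a,d])[:,:,::-1],None,fx=4,fy=4,interpolation=cv2.INTER_CUBIC))
s=manip.observe();print(s['t'],s['ee_pos'],s['force'],s['ft_torque'])
E
```

```text
3.7167 [508.94526632 225.05206636  44.59347044] [-0.02095069 -0.37782294 -0.23699279] [0.02540302 0.0202902  0.00011953]
3.8167 [509.00367347 225.08797405  44.74495214] [ 0.88956794 -0.21936564 -0.75159324] [-0.03437323 -0.00782589  0.02881501]
```

View pics/s5y.png

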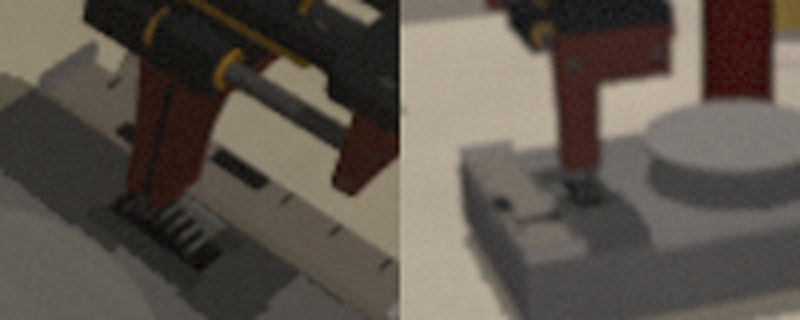

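Call:
jog_arm(
  deltas=[
    {"travel": [0,0,0.15],"turn": [0,0,0],"hand": 0},
    {"travel": [0,0,0.15],"turn": [0,0,0],"hand": 0},
    {"travel": [0,0,0.15],"turn": [0,0,0],"hand": 0},
  ],
)

```text
t: 4.07
ee_pos: [508.9, 225.0, 43.1]
tool_rot: [[-0.999, -0.039, -0.0], [-0.039, 0.999, -0.0], [0.0, -0.0, -1.0]]
force: [-0.2, -0.2, -0.3]
opening: 0.4
```

Call:
jog_arm(
  deltas=[
    {"travel": [0,0,0.15],"turn": [0,0,0],"hand": 0},
    {"travel": [0,0,0.15],"turn": [0,0,0],"hand": 0},
    {"travel": [0,0,0.15],"turn": [0,0,0],"hand": 0},
  ],
)

```text
t: 4.32
ee_pos: [508.9, 225.0, 41.6]
tool_rot: [[-0.999, -0.039, -0.0], [-0.039, 0.999, -0.0], [0.0, -0.0, -1.0]]
force: [0.1, -0.8, -0.8]
opening: 0.5
```

```bash
python3 - <<'E'
from h import *
s=manip.observe();print(s['t'],s['ee_pos'],s['force'],s['ft_torque'])
d=snap('side','d6.png')[120:200,240:340];a=snap('scene','s6.png')[230:310,380:480]
cv2.imwrite('pics/s6y.png',cv2.resize(np.hstack([a,d])[:,:,::-1],None,fx=4,fy=4,interpolation=cv2.INTER_CUBIC))
s=manip.observe();print(s['t'],s['ee_pos'],s['force'],s['ft_torque'])
E
```

```text
4.3167 [508.91305644 225.01783472  41.56294111] [ 0.08541678 -0.81194847 -0.77822852] [-0.01777898  0.01291228 -0.03236252]
4.4167 [508.97739999 225.0796849   41.71843874] [ 0.17950781 -0.24476122 -0.34892361] [-0.06230871  0.0330777  -0.04918348]
```

View pics/s6y.png

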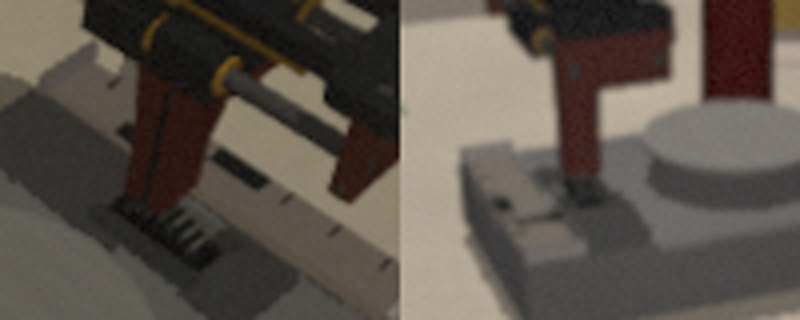

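Call:
jog_arm(
  deltas=[
    {"travel": [0,0,0.15],"turn": [0,0,0],"hand": 0},
    {"travel": [0,0,0.15],"turn": [0,0,0],"hand": 0},
    {"travel": [0,0,0.15],"turn": [0,0,0],"hand": 0},
  ],
)

```text
t: 4.67
ee_pos: [508.9, 225.1, 40.1]
tool_rot: [[-0.999, -0.039, -0.0], [-0.039, 0.999, -0.0], [0.0, -0.0, -1.0]]
force: [-1.2, -0.0, -0.1]
opening: 0.1
```

Call:
jog_arm(
  deltas=[
    {"travel": [0,0,0.1],"turn": [0,0,0],"hand": 0},
    {"travel": [0,0,0.1],"turn": [0,0,0],"hand": 0},
    {"travel": [0,0,0.1],"turn": [0,0,0],"hand": 0},
  ],
)

```text
t: 4.92
ee_pos: [509.0, 225.0, 39.1]
tool_rot: [[-0.999, -0.039, -0.0], [-0.039, 0.999, -0.0], [0.0, -0.0, -1.0]]
force: [0.0, -0.6, 0.2]
opening: 0.3
```

```bash
python3 - <<'E'
from h import *
s=manip.observe();print(s['t'],s['ee_pos'],s['force'],s['ft_torque'])
d=snap('wrist','w7.png')[120:320,210:460];a=snap('scene','s7.png')[230:330,380:505];a=cv2.resize(a,None,fx=2,fy=2)
cv2.imwrite('pics/s7y.png',cv2.resize(np.hstack([a,d])[:,:,::-1],None,fx=1.6,fy=1.6,interpolation=cv2.INTER_CUBIC))
s=manip.observe();print(s['t'],s['ee_pos'],s['force'],s['ft_torque'])
E
```

```text
4.9167 [508.95360672 225.03686254  39.13631757] [ 0.03456856 -0.60210212  0.17532051] [0.05625218 0.01105067 0.02350215]
5.0167 [509.00949793 225.07127009  39.25372839] [ 0.40958618 -0.29833247 -0.48334779] [ 0.00470903 -0.00662796 -0.03603026]
```

View pics/s7y.png

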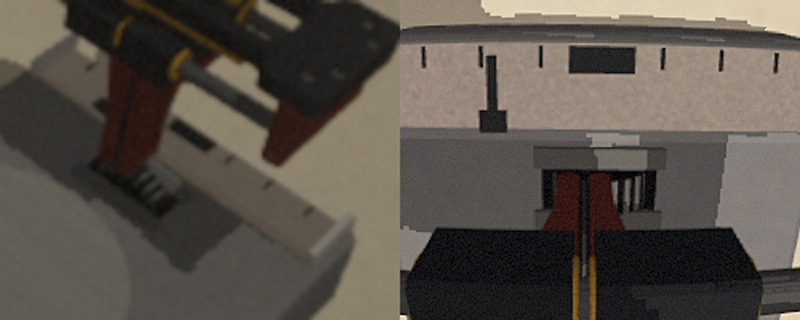

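Call:
jog_arm(
  deltas=[
    {"travel": [0,0,0.1],"turn": [0,0,0],"hand": 0},
    {"travel": [0,0,0.1],"turn": [0,0,0],"hand": 0},
    {"travel": [0,0,0.1],"turn": [0,0,0],"hand": 0},
  ],
)

```text
t: 5.27
ee_pos: [509.0, 225.0, 38.1]
tool_rot: [[-0.999, -0.039, -0.0], [-0.039, 0.999, -0.0], [0.0, -0.0, -1.0]]
force: [-0.0, -0.4, 0.9]
opening: 0.3
```

Call:
jog_arm(
  deltas=[
    {"travel": [0,0,0.1],"turn": [0,0,0],"hand": 0},
    {"travel": [0,0,0.1],"turn": [0,0,0],"hand": 0},
    {"travel": [0,0,0.1],"turn": [0,0,0],"hand": 0},
  ],
)

```text
t: 5.52
ee_pos: [509.0, 225.1, 37.1]
tool_rot: [[-0.999, -0.039, -0.0], [-0.039, 0.999, -0.0], [0.0, -0.0, -1.0]]
force: [-1.1, -0.0, -0.2]
opening: 0.6
```

Call:
jog_arm(
  deltas=[
    {"travel": [0,0,0.1],"turn": [0,0,0],"hand": 0},
    {"travel": [0,0,0.1],"turn": [0,0,0],"hand": 0},
    {"travel": [0,0,0.1],"turn": [0,0,0],"hand": 0},
  ],
)

```text
t: 5.77
ee_pos: [509.0, 225.0, 36.2]
tool_rot: [[-0.999, -0.039, -0.0], [-0.039, 0.999, -0.0], [0.0, -0.0, -1.0]]
force: [-0.0, 0.7, -0.3]
opening: 0.3
```

```bash
python3 - <<'E'
from h import *
s=manip.observe();print(s['t'],s['ee_pos'],s['force'],s['ft_torque'])
d=snap('wrist','w8.png')[120:320,210:460];a=snap('scene','s8.png')[230:330,380:505];a=cv2.resize(a,None,fx=2,fy=2)
cv2.imwrite('pics/s8y.png',cv2.resize(np.hstack([a,d])[:,:,::-1],None,fx=1.6,fy=1.6,interpolation=cv2.INTER_CUBIC))
s=manip.observe();print(s['t'],s['ee_pos'],s['force'],s['ft_torque'])
E
```

```text
5.7667 [508.97399469 225.03304308  36.15496639] [-0.0429402   0.72774296 -0.30511144] [-0.02180089  0.02233842  0.0031507 ]
5.8667 [508.98818898 225.07754447  36.23466936] [ 0.05684647 -0.36467874  1.02484517] [ 0.03125545 -0.03788962  0.0034313 ]
```

View pics/s8y.png

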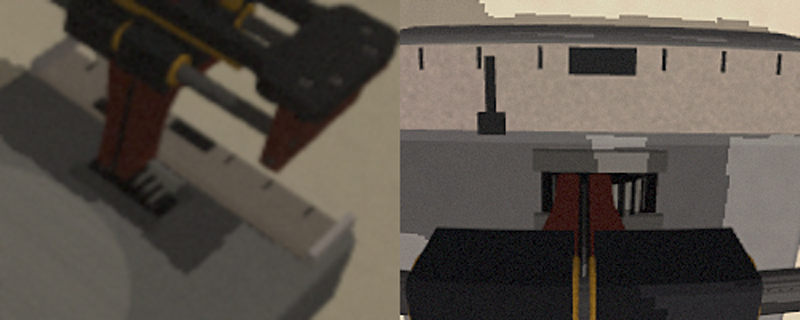

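Call:
jog_arm(
  deltas=[
    {"travel": [0,0,0.1],"turn": [0,0,0],"hand": 0},
    {"travel": [0,0,0.1],"turn": [0,0,0],"hand": 0},
    {"travel": [0,0,0.1],"turn": [0,0,0],"hand": 0},
  ],
)

```text
t: 6.12
ee_pos: [509.0, 225.1, 35.2]
tool_rot: [[-0.999, -0.039, -0.0], [-0.039, 0.999, -0.0], [0.0, -0.0, -1.0]]
force: [-0.6, 0.5, -0.3]
opening: 0.5
```

Call:
jog_arm(
  deltas=[
    {"travel": [0,0,0.1],"turn": [0,0,0],"hand": 0},
    {"travel": [0,0,0.1],"turn": [0,0,0],"hand": 0},
    {"travel": [0,0,0.1],"turn": [0,0,0],"hand": 0},
  ],
)

```text
t: 6.37
ee_pos: [508.9, 225.0, 34.1]
tool_rot: [[-0.999, -0.039, -0.0], [-0.039, 0.999, -0.0], [0.0, -0.0, -1.0]]
force: [-0.8, 0.2, 0.1]
opening: 0.3
```

```bash
python3 - <<'E'
from h import *
s=manip.observe();print(s['t'],s['ee_pos'],s['force'],s['ft_torque'])
d=snap('wrist','w9.png')[120:320,210:460];a=snap('scene','s9.png')[230:330,380:505];a=cv2.resize(a,None,fx=2,fy=2)
cv2.imwrite('pics/s9y.png',cv2.resize(np.hstack([a,d])[:,:,::-1],None,fx=1.6,fy=1.6,interpolation=cv2.INTER_CUBIC))
s=manip.observe();print(s['t'],s['ee_pos'],s['force'],s['ft_torque'])
E
```

```text
6.3667 [508.94654242 225.02160429  34.11919495] [-0.81060329  0.23052588  0.08533537] [-0.01061546 -0.04063474 -0.02317739]
6.4667 [508.97677777 225.06825326  34.19806397] [ 0.60263836 -0.0298028  -0.73151213] [0.06027214 0.07748469 0.03752099]
```

View pics/s9y.png

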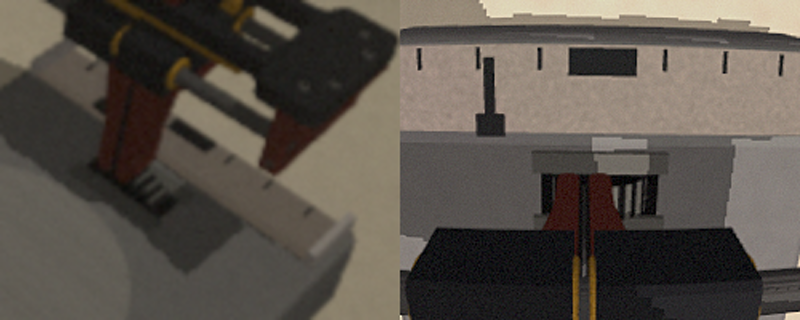

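```bash
python3 - <<'E'
from h import *
snap('side','d9.png')
def zc(name,uv,x=509,y=225):
    o,d=ray(name,uv); 
    k=((x-o[0])*d[0]+(y-o[1])*d[1])/(d[0]**2+d[1]**2);return np.round(o+k*d,1)
print(zc('scene',(380+122/3.2,230+180/3.2)),zc('scene',(419.5,272.5),509,223))
a=cv2.imread('pics/d9.png')[130:190,255:335];b=cv2.imread('pics/s9.png')[250:310,380:460]
cv2.imwrite('pics/d9d.png',cv2.resize(np.hstack([b,a]),None,fx=5,fy=5,interpolation=cv2.INTER_CUBIC))
E
```

```text
[508.7 225.6  51.6] [509.1 222.8  80.8]
```

View pics/d9d.png

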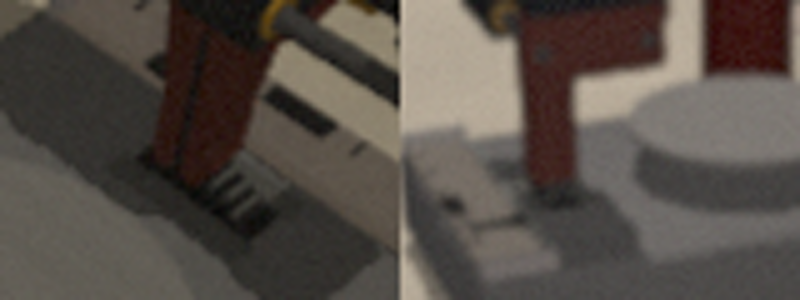

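Call:
jog_arm(
  deltas=[
    {"travel": [0,0,0.1],"turn": [0,0,0],"hand": 0},
    {"travel": [0,0,0.1],"turn": [0,0,0],"hand": 0},
  ],
)

```text
t: 6.68
ee_pos: [509.1, 225.1, 33.3]
tool_rot: [[-0.999, -0.039, 0.0], [-0.039, 0.999, 0.0], [-0.0, 0.0, -1.0]]
force: [0.8, -0.0, 1.3]
opening: 0.3
```

Call:
jog_arm(
  deltas=[
    {"travel": [0,0,0.1],"turn": [0,0,0],"hand": 0},
    {"travel": [0,0,0.1],"turn": [0,0,0],"hand": 0},
  ],
)

```text
t: 6.85
ee_pos: [509.1, 225.1, 32.3]
tool_rot: [[-0.999, -0.039, 0.0], [-0.039, 0.999, 0.0], [-0.0, 0.0, -1.0]]
force: [-0.4, -0.1, 1.7]
opening: 0.1
```

Call:
jog_arm(
  deltas=[
    {"travel": [0,0,0.1],"turn": [0,0,0],"hand": 0},
    {"travel": [0,0,0.1],"turn": [0,0,0],"hand": 0},
  ],
)

```text
t: 7.02
ee_pos: [509.1, 225.1, 31.4]
tool_rot: [[-0.999, -0.039, 0.0], [-0.039, 0.999, 0.0], [-0.0, 0.0, -1.0]]
force: [-0.5, 0.8, 2.2]
opening: 0.7
```

```bash
python3 - <<'E'
from h import *
s=manip.observe();print(s['t'],s['ee_pos'],s['force'],s['ft_torque'])
d=snap('wrist','w10.png')[120:320,210:460];a=snap('scene','s10.png')[250:310,380:460]
cv2.imwrite('pics/s10y.png',cv2.resize(a[:,:,::-1],None,fx=8,fy=8,interpolation=cv2.INTER_CUBIC))
cv2.imwrite('pics/w10y.png',cv2.resize(d[:,:,::-1],None,fx=3,fy=3,interpolation=cv2.INTER_CUBIC))
s=manip.observe();print(s['t'],s['ee_pos'],s['force'],s['ft_torque'])
E
```

```text
7.0167 [509.12435146 225.12683734  31.35532677] [-0.48738114  0.81243413  2.22200225] [0.03601666 0.03875986 0.05340985]
7.1167 [509.15451812 225.11174093  31.45619333] [-1.45573021 -0.42751875  2.49255296] [ 0.05933771 -0.012516    0.04670678]
```

View pics/s10y.png

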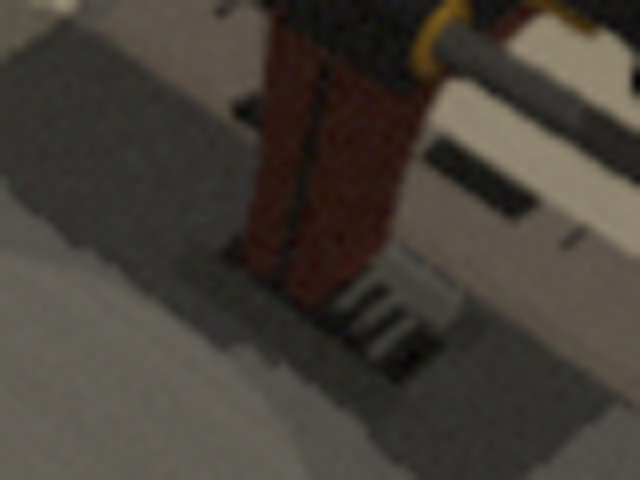

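View pics/w10y.png

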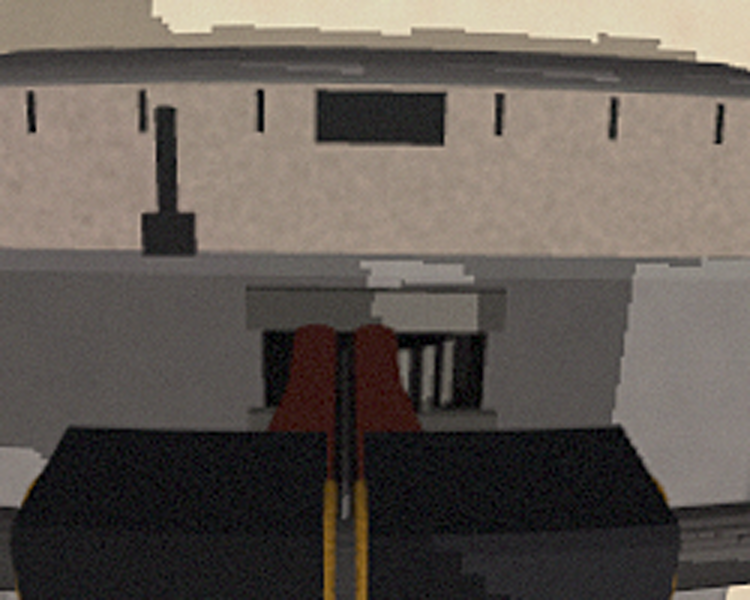

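Contact found: Fz rises 1.3, 1.7, then 2.2 N. Now I drag along +y.

Call:
jog_arm(
  deltas=[
    {"travel": [0,0,0.05],"turn": [0,0,0],"hand": 0},
    {"travel": [0,0.1,0.05],"turn": [0,0,0],"hand": 0},
    {"travel": [0,0.25,0.05],"turn": [0,0,0],"hand": 0},
    {"travel": [0,0.4,0.05],"turn": [0,0,0],"hand": 0},
    {"travel": [0,0.55,0.05],"turn": [0,0,0],"hand": 0},
    {"travel": [0,0.6,0.05],"turn": [0,0,0],"hand": 0},
    {"travel": [0,0.6,0.05],"turn": [0,0,0],"hand": 0},
  ],
)

```text
t: 7.7
ee_pos: [509.0, 231.4, 30.9]
tool_rot: [[-0.999, -0.039, 0.0], [-0.039, 0.999, 0.0], [-0.001, 0.0, -1.0]]
force: [1.3, -0.1, 2.1]
opening: 0.7
```

```bash
python3 - <<'E'
from h import *
s=manip.observe();print(s['t'],s['ee_pos'],s['force'],s['ft_torque'])
d=snap('wrist','w11.png')[120:320,210:460]
cv2.imwrite('pics/w11y.png',cv2.resize(d[:,:,::-1],None,fx=3,fy=3,interpolation=cv2.INTER_CUBIC))
s=manip.observe();print(s['t'],s['ee_pos'],s['force'],s['ft_torque'])
E
```

```text
7.7 [508.95330308 231.39665735  30.88177364] [ 1.32021926 -0.12387514  2.05399202] [ 0.11551682 -0.13633542 -0.05095472]
7.75 [508.94495932 231.39755606  30.87867546] [0.53672433 0.34759946 2.57763119] [ 0.11521894 -0.18922379  0.01778396]
```

View pics/w11y.png

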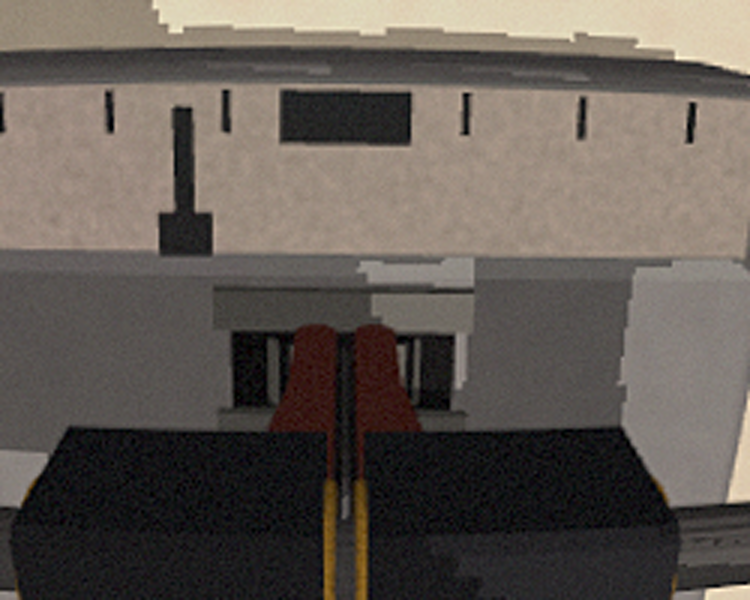

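It follows: the pointer went from 40 mm to 30 mm right of the bar. I'll finish this stroke, lift, go back and repeat.

Call:
jog_arm(
  deltas=[
    {"travel": [0,0.15,0],"turn": [0,0,0],"hand": 0},
    {"travel": [0,0.3,0],"turn": [0,0,0],"hand": 0},
    {"travel": [0,0.45,0.02],"turn": [0,0,0],"hand": 0},
    {"travel": [0,0.6,0.03],"turn": [0,0,0],"hand": 0},
    {"travel": [0,0.7,0.03],"turn": [0,0,0],"hand": 0},
    {"travel": [0,0.7,0.03],"turn": [0,0,0],"hand": 0},
    {"travel": [0,0.7,-0.4],"turn": [0,0,0],"hand": 0},
    {"travel": [0,0.7,-0.8],"turn": [0,0,0],"hand": 0},
    {"travel": [0,0,-0.8],"turn": [0,0,0],"hand": 0},
    {"travel": [0,-0.65,-0.8],"turn": [0,0,0],"hand": 0},
    {"travel": [0,-0.65,-0.8],"turn": [0,0,0],"hand": 0},
  ],
)

```text
t: 8.67
ee_pos: [508.8, 223.1, 38.3]
tool_rot: [[-0.999, -0.038, -0.001], [-0.038, 0.999, -0.001], [0.001, -0.001, -1.0]]
force: [-0.1, -0.0, -0.9]
opening: 0.2
```

```bash
python3 - <<'E'
from h import *
s=manip.observe();print(s['t'],s['ee_pos'],s['force'],s['ft_torque'])
d=snap('wrist','w12.png')[120:320,210:460]
cv2.imwrite('pics/w12y.png',cv2.resize(d[:,:,::-1],None,fx=3,fy=3,interpolation=cv2.INTER_CUBIC))
E
```

```text
8.6667 [508.79730023 223.09859253  38.3307604 ] [-0.11779392 -0.03497762 -0.9202013 ] [0.04725845 0.0174847  0.01518813]
```

View pics/w12y.png

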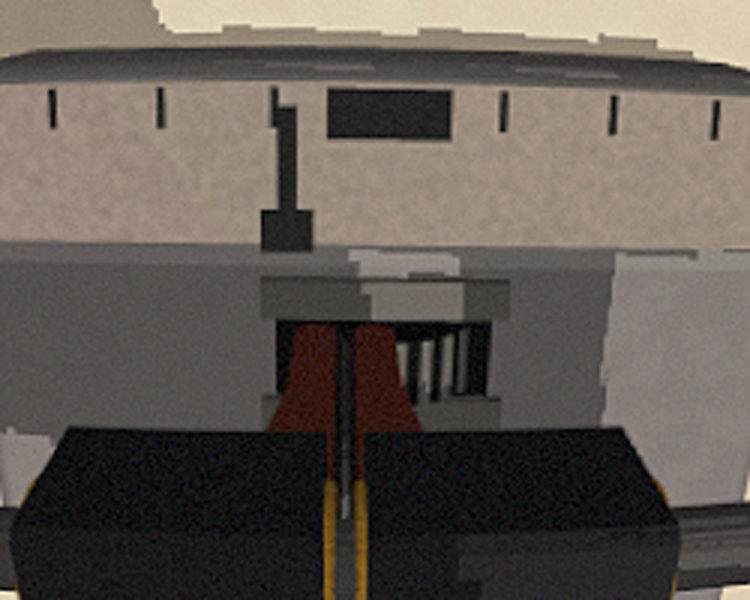

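The pointer is now about 20 mm short, so the next stroke is 13 mm.

Call:
jog_arm(
  deltas=[
    {"travel": [0,0,0.5],"turn": [0,0,0],"hand": 0},
    {"travel": [0,0,0.8],"turn": [0,0,0],"hand": 0},
    {"travel": [0,0,0.82],"turn": [0,0,0],"hand": 0},
    {"travel": [0,0.15,0.8],"turn": [0,0,0],"hand": 0},
    {"travel": [0,0.35,0.8],"turn": [0,0,0],"hand": 0},
    {"travel": [0,0.55,0.8],"turn": [0,0,0],"hand": 0},
    {"travel": [0,0.75,0.8],"turn": [0,0,0],"hand": 0},
    {"travel": [0,0.95,0.8],"turn": [0,0,0],"hand": 0},
    {"travel": [0,1.15,0.8],"turn": [0,0,0],"hand": 0},
    {"travel": [0,1.3,0.8],"turn": [0,0,0],"hand": 0},
    {"travel": [0,1.3,0.8],"turn": [0,0,0],"hand": 0},
    {"travel": [0,1.3,0.8],"turn": [0,0,0],"hand": 0},
  ],
)

```text
t: 9.72
ee_pos: [508.5, 238.0, 30.8]
tool_rot: [[-0.999, -0.039, 0.0], [-0.039, 0.999, 0.001], [-0.0, 0.0, -1.0]]
force: [0.8, -0.1, 2.8]
opening: 0.6
```

```bash
python3 - <<'E'
from h import *
s=manip.observe();print(s['t'],s['ee_pos'],s['force'],s['ft_torque'])
d=snap('wrist','w13.png')[120:320,210:460]
cv2.imwrite('pics/w13y.png',cv2.resize(d[:,:,::-1],None,fx=3,fy=3,interpolation=cv2.INTER_CUBIC))
E
```

```text
9.7167 [508.52748739 237.96706775  30.76979841] [ 0.83512783 -0.13100087  2.76248743] [ 0.17736172 -0.17744394  0.01892241]
```

View pics/w13y.png

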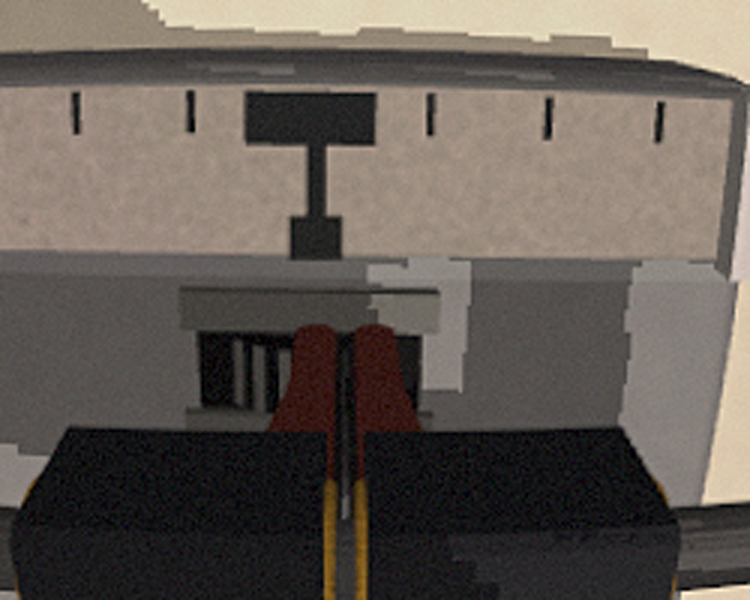

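The pointer (x≈316) stands at the middle of the bar (x≈311). I'll lift straight up and verify.

Call:
jog_arm(
  deltas=[
    {"travel": [0,0,-0.5],"turn": [0,0,0],"hand": 0},
    {"travel": [0,0,-1.5],"turn": [0,0,0],"hand": 0},
    {"travel": [0,0,-3],"turn": [0,0,0],"hand": 0},
    {"travel": [0,0,-5],"turn": [0,0,0],"hand": 0},
    {"travel": [0,0,-7],"turn": [0,0,0],"hand": 0},
    {"travel": [0,0,-8],"turn": [0,0,0],"hand": 0},
    {"travel": [0,0,-8],"turn": [0,0,0],"hand": 0},
    {"travel": [0,0,-8],"turn": [0,0,0],"hand": 0},
  ],
)

```text
t: 10.43
ee_pos: [508.6, 237.6, 110.9]
tool_rot: [[-0.999, -0.039, 0.0], [-0.039, 0.999, 0.0], [-0.0, 0.0, -1.0]]
force: [-0.3, -0.5, -0.1]
opening: 0.3
```

```bash
python3 - <<'E'
from h import *
s=manip.observe();print(s['t'],s['ee_pos'],s['force'],s['dq'])
d=snap('wrist','w14.png')[90:310,200:460]
cv2.imwrite('pics/w14y.png',cv2.resize(d[:,:,::-1],None,fx=2.7,fy=2.7,interpolation=cv2.INTER_CUBIC))
snap('scene','s14.png')
E
```

```text
10.4333 [508.60418778 237.56571056 110.88817047] [-0.2983238  -0.48235858 -0.07683886] [ 0.0831274   0.89851534  2.03132739  0.01891746 -0.2751336   0.03716274]
```

View pics/w14y.png

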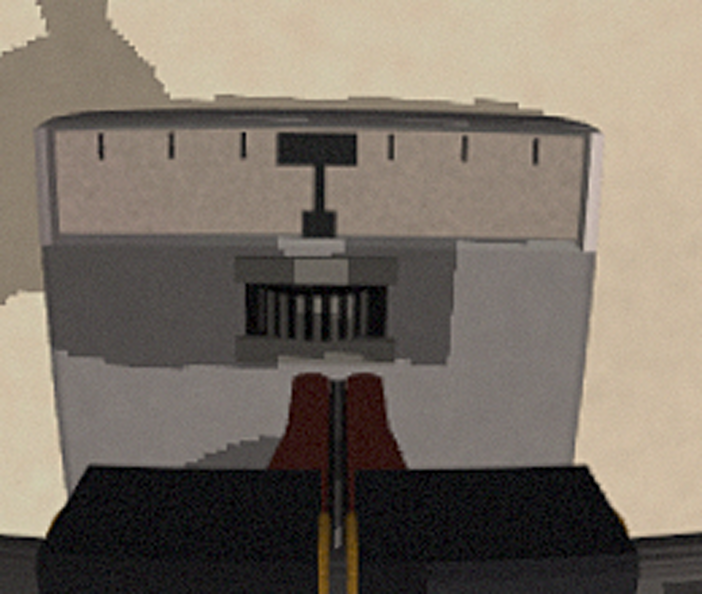

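View pics/s14.png

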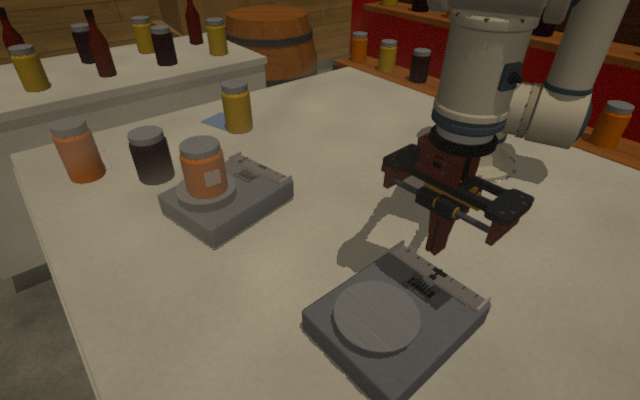

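The pointer (x≈319) is under the bar (centre ≈317), the gripper is clear, and the jar looks unmoved at (205,165).

```bash
python3 - <<'E'
from h import *
print(ticket.sign_off())
E
```

```text
the job is handed in; nothing more can be done
None
```

I rolled the empty scale's zero wheel toward +y in two strokes with the shut fingertips pressing about 2.5 N. This brought its pointer from about 40 mm right of the zero mark to over the middle of the black bar. I then lifted the gripper clear and handed the job in at about 10.5 s.

**Last checks:**
- **Pointer:** the wrist picture after lifting shows it within about 1 mm of the bar's middle.
- **Contact:** the force reading was about 0 N.
- **Loaded scale:** the jar looks unmoved by eye in the scene camera. I did not measure the loaded scale's pointer, but the arm never went near it.

**One disagreement:** the reported TCP height did not match the pictures or the contact force. The wheel was only felt at a reported height of about 33 mm, against its true 65 mm, so the real fingertip was roughly 30 mm higher than reported. The cameras put that gap at about 18 to 25 mm. I found contact by lowering in 1 to 1.5 mm steps while watching the force.

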